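# Make up two glassware kits in compartment trays

## Task

Make up two kits from the small ware standing on the bench in front of the trays. In the tray with three compartments put the crucible in the middle, with the weighing bottle and the smallest rubber stopper in the two end compartments, either way round; in the tray with two compartments put the small beaker and the largest rubber stopper, one to a compartment. Each thing stands upright on the floor of its compartment, and the middle-sized black stopper is left where it is.

Things in the scene. Friction and masses are not known exactly. Their poses are not given: they have to be found in the camera images.
- long_tray: Fixed low grey plastic tray, three square compartments in a row, 234 x 80 mm (plus a 3.5 mm lip at each end). Origin: centre of its underside, on the worktop; y along the row, x across, z up. Compartment centres at x = 0, y = -77, 0 and +77 mm; each 74 x 74 mm inside. Floor 4 mm, tops of walls and dividers (3 mm thick) 9 mm above the worktop.
- short_tray: Fixed low grey plastic tray, two square compartments in a row, 157 x 80 mm (plus a 3.5 mm lip at each end). Origin: centre of its underside, on the worktop; y along the row, x across, z up. Compartment centres at x = 0, y = -38.5 and +38.5 mm; each 74 x 74 mm inside. Floor 4 mm, tops of walls and dividers (3 mm thick) 9 mm above the worktop.
- crucible: White porcelain crucible, open cup, 32 mm high, tapering from 41 mm across at the rim to 26 mm at the foot; about 30 g; grip it outside near the rim. (A second crucible, far off to the left, is not meant.) Stands upright and loose on the worktop; origin at the centre of its underside, z up.
- weighing_bottle: Small clear glass weighing bottle with its knobbed lid on (the lid does not come off), 33 mm across, 55 mm high with the knob, straight sides up to 39 mm; about 28 g. Stands upright and loose on the worktop; origin at the centre of its underside, z up.
- small_stopper: The smallest of the three rubber stoppers, red-brown, 23 mm across the top, a little narrower below, 26 mm high; about 20 g. Stands upright and loose on the worktop; origin at the centre of its underside, z up.
- large_stopper: The largest of the three rubber stoppers, red-brown, 34 mm across the top, narrower below, 26 mm high; about 20 g. Stands upright and loose on the worktop; origin at the centre of its underside, z up.
- black_stopper: The middle-sized rubber stopper, black, 28 mm across the top, 26 mm high. It belongs to neither kit and stays where it is. (Right of the stock and trays stands a tall fixed glass-cased balance, 325 mm high: the arm must keep clear and pass in front of it, on the robot's side.) Stands upright and loose on the worktop; origin at the centre of its underside, z up.
- beaker: Small clear glass 50 ml beaker with a spout, 46 mm across at the rim, 42 mm across the straight body up to 38 mm, 61 mm high; about 35 g; grip it across the body from outside (it is solid to the fingers: do not reach inside). Stands upright and loose on the worktop; origin at the centre of its underside, z up.
Not all that is in view belongs to the job. Leave any turquoise look-alike of the beaker alone. Leave any yellow look-alike of the weighing_bottle alone.

How it is judged (in metres and radians):
At the end, for the whole second after the job is handed in: Long tray: crucible in the middle, weighing bottle and smallest stopper one at each end; short tray: beaker and largest stopper, one each. All within 30 mm (x, y) of compartment centres, foot within 4 mm of the floor, upright to 0.15 rad, released, at rest. Black stopper upright, moved under 30 mm (x of crucible in the frame of long_tray between -0.03 and 0.03 m and y of crucible in the frame of long_tray between -0.03 and 0.03 m and z of crucible in the frame of long_tray between 0 and 0.008 m and angle between each of crucible, weighing_bottle, small_stopper, beaker, large_stopper, black_stopper's own z axis and vertical below 0.15 rad and linear speed of each of crucible, weighing_bottle, small_stopper, beaker, large_stopper below 0.02 m/s and contact force between each of crucible, weighing_bottle, small_stopper, beaker, large_stopper and the fingers below 0.05 N and x of weighing_bottle in the frame of long_tray between -0.03 and 0.03 m and (y of weighing_bottle in the frame of long_tray between -0.107 and -0.047 m or y of weighing_bottle in the frame of long_tray between 0.047 and 0.107 m) and z of weighing_bottle in the frame of long_tray between 0 and 0.008 m and x of small_stopper in the frame of long_tray between -0.03 and 0.03 m and (y of small_stopper in the frame of long_tray between -0.107 and -0.047 m or y of small_stopper in the frame of long_tray between 0.047 and 0.107 m) and z of small_stopper in the frame of long_tray between 0 and 0.008 m and horizontal distance between weighing_bottle and small_stopper above 0.09 m and x of beaker in the frame of short_tray between -0.03 and 0.03 m and (y of beaker in the frame of short_tray between -0.0685 and -0.0085 m or y of beaker in the frame of short_tray between 0.0085 and 0.0685 m) and z of beaker in the frame of short_tray between 0 and 0.008 m and x of large_stopper in the frame of short_tray between -0.03 and 0.03 m and (y of large_stopper in the frame of short_tray between -0.0685 and -0.0085 m or y of large_stopper in the frame of short_tray between 0.0085 and 0.0685 m) and z of large_stopper in the frame of short_tray between 0 and 0.008 m and ((y of beaker in the frame of short_tray below 0 m and y of large_stopper in the frame of short_tray above 0 m) or (y of beaker in the frame of short_tray above 0 m and y of large_stopper in the frame of short_tray below 0 m)) and distance of black_stopper from where it was at the start of the episode below 0.03 m); the robot touches nothing.
It also fails if it takes over 109 s, if anything falls off the work surface, if the arm or the gripper's body presses on something with over 40 N, if the wrist force passes 120 N, or if a joint passes its speed limit or range.

## Robot

A 6-joint arm with a two-finger parallel gripper is mounted at the origin on a cart in front of the work surface, level with it; the furniture and walls round the work are solid. World frame = base frame: x ahead of the robot, y to its left, z up, the work surface at z = 0. Lengths are in mm, angles in rad, forces in N, time in s.
With the tool pointing down it reaches from about 225 to 875 mm from the base axis. Payload 3.4 kg.
Tool frame: the origin (TCP) lies between the finger pads; the fingertips stand 22 mm ahead of it and the grasp point (between the pads) lies 3 mm ahead of it; z points along the fingers, y is the line along which they close (so a half turn about z gives the same grasp; the last joint's range is limited). The gripper opens to 85 mm and grips with 20 to 120 N. Pads are 22 mm wide; open, the fingers measure 114 mm over their backs; the gripper's body (76 mm by 85 mm) begins 54 mm behind the grasp point. The pads swing forward as they close: fully open they stand 13 mm farther back than shut.
Start: joints at [-1.273, 0.276, 1.505, -0, 1.361, -0.121], TCP at [233.834, -525.34, 253.328] pointing down, gripper open.
Joint ranges: [-2.89, 2.89], [-0.75, 2.08], [0.22, 2.7], [-1.18, 4.32], [0.11, 2.71], [-2.7, 2.7]. Speed limits (rad/s): [2.57, 2.57, 3.14, 3.14, 3.14, 3.14].

## Interface

Orientations are given as a rotation vector (axis times angle).
In Python, from bench import * gives the robot as it stands.
- The arm moves only by the tool step_arm, never from a script. Its argument "plan" is a list of rows, each a list of 3 entries, a list of its own where there are three numbers: the turn, a rotation vector about the tool's x, y, z in rad, then the shift along the tool's x, y, z in m, then the finger opening in m, from 0 to 0.0854. In form: [[[ax, ay, az], [x, y, z], claw], ...]. A call has 1 to 5 rows; each row is the pose to reach, as a shift and turn from the pose commanded when the call began, along the tool's axes at that moment; what a row does not reach only later rows make up. A row lasts 1/8 s, in which the tool goes at most 62.5 mm and 10.7 degrees, less where a joint would pass 70% of its speed; a pose out of reach is approached as far as the arm can. A call with a gripper value outside its range is refused whole. The fingers move at their own pace and stop on an object; "newtons" is the grip in N (left out, the last holds). Time passes only in rows, so rows that repeat a pose let the fingers close. It gives the time, the measured TCP pose, the force, the opening and the grip force at its end, in the units of the state.
- sense(): the state, without advancing time (a new reading comes with each control period).
- camera(name): name is "scene" or "side" or "wrist"; returns a dict with "image" (400x640x3 uint8, blue, green, red), "fx", "fy", "cx", "cy" (pixels), "eye" and "rotation" of the camera in the world. Camera axes: x right, y down, z forward; pixel columns grow to the right and rows downward; lengths in mm; the calibration is good to about 2 mm. A picture is of the moment at which its call begins. There is no depth.
- hand_in(): hands the job in; it is judged then, once.
The state is a dict: "t": time; "qpos": joint angles; "qvel": joint speeds; "joint_torque": joint torques, N m; "tcp_pos": TCP position; "orientation": TCP orientation; "contact_force": force on the tool from outside, world axes, zero at the start; "torque": the same for the moment, N m; "opening": finger opening in mm; "grasp_force": force on a finger pad.
Only numpy, scipy, OpenCV 4.12 (cv2) and the standard library are available. Lean on these libraries where they do the work, as an engineer would, in place of code of your own. Each camera call takes 0.05 s, during which the arm holds its last target. There are 200 camera calls.

## Working session

There is one attempt and no reset: what is moved stays moved. The work goes in short steps, Python scripts to look and compute and a tool call to move; the robot and the scene stay as the last step left them, time stands still between calls to the robot, and variables do not carry over. Pictures are saved under pics/ and viewed, at most 15 in all, crops included, and the job is handed in when it is done.

Besides the shell and the picture viewer there is one more tool, called by a JSON object that holds its "method" and its "body". step_arm: Moves the arm, as the interface text tells. Its arguments: {"type":"object","properties":{"plan":{"type":"array"},"newtons":{"type":"number"}},"required":["plan"]}

```bash
mkdir -p pics; ls
python3 - <<'E'
from bench import *
import cv2
for n in ("scene","side"):
    c=camera(n); cv2.imwrite(f"pics/{n}0.png",c["image"]); print(n,c["fx"],c["fy"],c["cx"],c["cy"],c["eye"],c["rotation"])
print(sense())
E
```

```text
pics
scene 425.83486936989146 425.83486936989146 322.6150147870511 197.95956287069353 [-127.8633802   677.67651559  561.34508197] [-1.10558768  2.20397976 -1.14900602]
side 366.6949050594981 366.6949050594981 326.5540538110576 202.81879730359748 [ 145.15984273 -385.10559386  544.53734212] [-2.14453963  0.5842514  -0.30685577]
{'t': 0.1, 'qpos': array([-1.27302094e+00,  2.76559892e-01,  1.50600121e+00, -3.17917324e-06,
        1.36071227e+00, -1.20997925e-01]), 'qvel': array([ 0.00082816, -0.00113246, -0.00251155, -0.00187698,  0.00081849,
        0.0010224 ]), 'joint_torque': array([ 8.48168329e-04, -4.17700303e+01, -2.46406424e+01, -1.25505726e-04,
        5.97561986e-03, -1.28976544e-05]), 'tcp_pos': array([ 233.68531636, -524.89871785,  252.51225962]), 'orientation': array([-3.07133828e+00, -6.52664505e-01,  2.37786572e-04]), 'contact_force': array([ 0.04040822, -1.11768857, -0.92898798]), 'torque': array([ 0.00304068, -0.01055591, -0.05222764]), 'grasp_force': 0.0, 'opening': 85.4343897649416}
```

View pics/scene0.png

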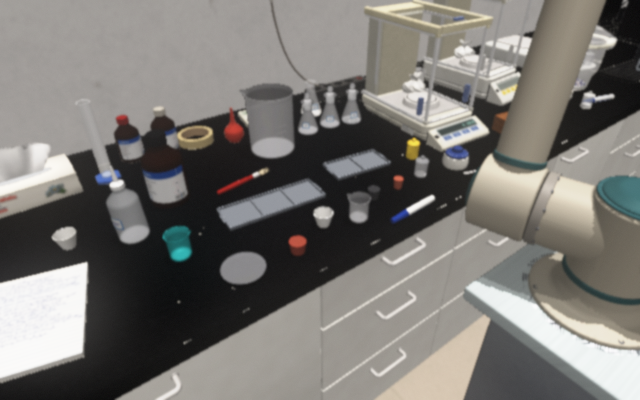

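View pics/side0.png

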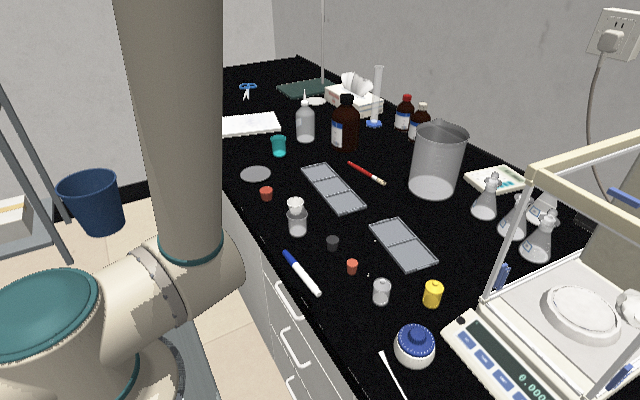

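Scene image: candidates are crucible (323,216) vs far-left one (65,238); beaker (358,206) vs turquoise (178,243); weighing bottle (421,167) vs yellow (413,149); stoppers large red (298,244), black (374,191), small red (398,182). In the side image they are at (296,205), (297,222), (381,291), (266,193), (333,243) and (352,266). I choose the near crucible, the clear glass items and the two red stoppers, and check in close crops.

Run:
```python
import cv2
a=cv2.imread("pics/scene0.png")[130:270,210:440]; cv2.imwrite("pics/sc1.png",cv2.resize(a,None,fx=3.4,fy=3.4,interpolation=cv2.INTER_CUBIC))
a=cv2.imread("pics/side0.png")[150:310,240:450]; cv2.imwrite("pics/si1.png",cv2.resize(a,None,fx=3.7,fy=3.7,interpolation=cv2.INTER_CUBIC))
```

```text
(no output)
```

View pics/sc1.png

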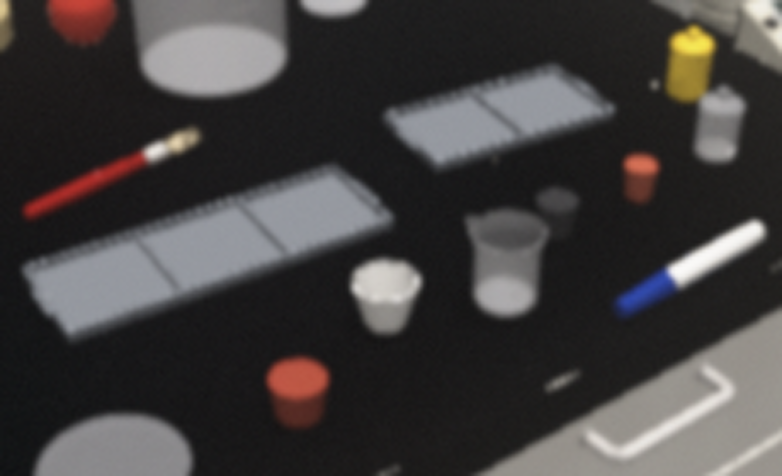

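View pics/si1.png

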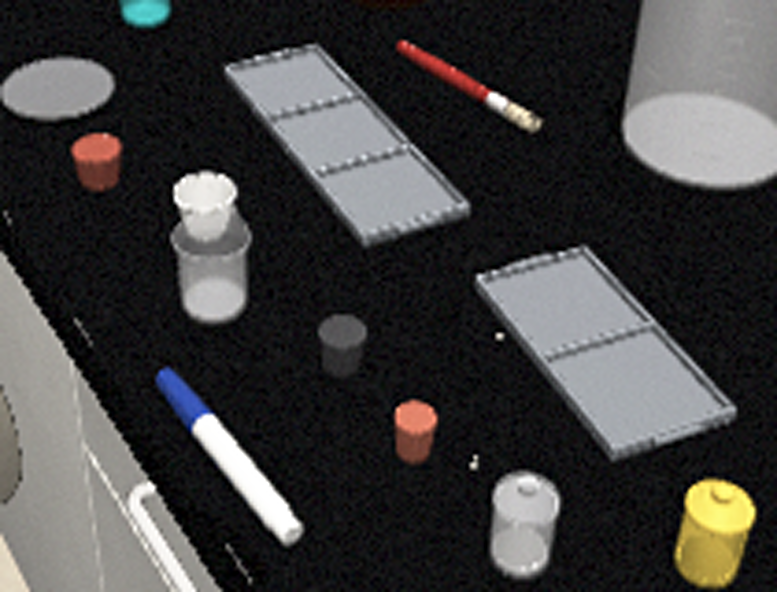

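The crops confirm the choice: the scene crop has the crucible rim at (386,282), beaker at (505,297 foot), large stopper top (298,378), small (641,166), black (557,200), bottle (722,103). The side crop shows the same things, with the crucible partly behind the beaker.

```bash
cat > h.py <<'E'
from bench import *
import numpy as np, cv2
from scipy.spatial.transform import Rotation as R
def ray(c,u,v):
    r=R.from_rotvec(c["rotation"]) if np.size(c["rotation"])==3 else R.from_matrix(c["rotation"])
    return r.apply([(u-c["cx"])/c["fx"],(v-c["cy"])/c["fy"],1])
def onz(c,u,v,z):
    d=ray(c,u,v); e=np.array(c["eye"]); return (e+d*(z-e[2])/d[2])[:2]
def togo(x,y,z,yaw=None):
    """shift in tool axes (m) from sensed pose to world x,y,z of TCP, and turn about tool z to set world yaw of tool y (mod pi)"""
    s=sense(); r=R.from_rotvec(s["orientation"])
    print("shift",np.round(r.inv().apply(np.array([x,y,z])-s["tcp_pos"])/1000,4),"tilt",np.round(r.as_matrix()[:,2],4))
    ty=r.as_matrix()[:,1]; print("tool y yaw",np.degrees(np.arctan2(ty[1],ty[0])))
E
python3 - <<'E'
from h import *
S=camera("scene"); D=camera("side")
s=lambda u,v,z: onz(S,210+u/3.4-.35,130+v/3.4-.35,z)
d=lambda u,v,z: onz(D,240+u/3.7-.35,150+v/3.7-.35,z)
P={"cruc":[s(386,282,32),d(205,190,32)],"large":[s(298,378,26),d(97,148,26)],"beak_base":[s(505,297,1),d(214,300,1)],"beak_rim":[s(507,228,61),d(211,236,61)],
"black":[s(557,200,26),d(342,329,26)],"small":[s(641,166,26),d(415,414,26)],"bot_base":[s(716,151,1),d(521,560,1)],"bot_top":[s(722,103,39),d(526,492,39)],"yellow":[s(691,45,39),d(719,500,39)],
"L1a":[s(140,240,9),d(362,98,9)],"L1b":[s(180,290,9),d(272,117,9)],"L2a":[s(240,205,9),d(408,150,9)],"L2b":[s(288,253,9),d(319,170,9)],
"Sa":[s(475,93,9),d(650,325,9)],"Sb":[s(522,136,9),d(545,357,9)],
"Lc":[d(*p,9) for p in [(226,67),(320,45),(468,207),(366,238)]],"Sc":[d(*p,9) for p in [(477,278),(585,248),(735,408),(615,452)]]}
for k,v in P.items(): print(k,*[np.round(p).tolist() for p in v])
E
```

```text
cruc [440.0, 256.0] [444.0, 255.0]
large [404.0, 345.0] [406.0, 342.0]
beak_base [415.0, 180.0] [415.0, 188.0]
beak_rim [409.0, 188.0] [409.0, 176.0]
black [451.0, 105.0] [454.0, 103.0]
small [448.0, 30.0] [452.0, 26.0]
bot_base [456.0, -59.0] [457.0, -64.0]
bot_top [460.0, -62.0] [462.0, -55.0]
yellow [536.0, -110.0] [540.0, -106.0]
L1a [600.0, 340.0] [609.0, 328.0]
L1b [536.0, 347.0] [539.0, 339.0]
L2a [595.0, 265.0] [601.0, 255.0]
L2b [528.0, 270.0] [535.0, 265.0]
Sa [619.0, 37.0] [624.0, 30.0]
Sb [549.0, 50.0] [552.0, 40.0]
Lc [543.0, 418.0] [622.0, 411.0] [599.0, 179.0] [523.0, 185.0]
Sc [560.0, 117.0] [637.0, 107.0] [618.0, -45.0] [539.0, -37.0]
```

Run:
```python
from h import *
S=camera("scene"); D=camera("side")
print("balance front-left base",onz(D,443,335,0),onz(D,443,330,30),onz(S,440,147,0))
print(sense()["qpos"]); togo(260,-300,260); togo(310,-130,260)
c=camera("wrist"); s=sense(); r=R.from_rotvec(s["orientation"]); print("wristcam in tool",r.inv().apply(np.array(c["eye"])-s["tcp_pos"]))
```

```text
balance front-left base [ 504.90195043 -173.4049407 ] [ 491.77179507 -178.40087481] [ 523.36704638 -211.24285284]
[-1.27300830e+00  2.76202028e-01  1.50531831e+00  9.81030695e-06
  1.36068459e+00 -1.21011039e-01]
shift [ 0.1155 -0.1951 -0.0069] tilt [-2.e-04  6.e-04 -1.e+00]
tool y yaw -66.0046970947267
shift [ 0.2303 -0.33   -0.0068] tilt [-2.e-04  6.e-04 -1.e+00]
tool y yaw -66.0046970947267
wristcam in tool [  83.46768373    0.16030658 -120.07937011]
```

{"method": "step_arm", "body": {"plan": [[[0, 0, -0.15], [0.025, -0.04, 0], 0.085], [[0, 0, -0.3], [0.05, -0.08, 0], 0.085], [[0, 0, -0.45], [0.075, -0.12, 0], 0.085], [[0, 0, -0.6], [0.1, -0.16, 0], 0.085], [[0, 0, -0.75], [0.115, -0.195, 0], 0.085]], "newtons": 30}}

```text
t: 0.98
tcp_pos: [259.7, -298.6, 253.4]
orientation: [2.615, 1.74, 0.001]
contact_force: [0.3, -0.6, 0.9]
opening: 85.2
grasp_force: 0.0
```

Run:
```python
from h import *
print(sense()["tcp_pos"]); togo(310,-130,260); togo(440,0,280)
```

```text
[ 259.68509037 -298.55836475  253.3640909 ]
shift [ 0.1749 -0.0187 -0.0066] tilt [ 5.e-04  0.e+00 -1.e+00]
tool y yaw -22.71681766568874
shift [ 0.345   0.051  -0.0265] tilt [ 5.e-04  0.e+00 -1.e+00]
tool y yaw -22.71681766568874
```

{"method": "step_arm", "body": {"plan": [[[0, 0, -0.1], [0.058, -0.006, 0], 0.085], [[0, 0, -0.2], [0.116, -0.012, 0], 0.085], [[0, 0, -0.3], [0.175, -0.018, 0], 0.085], [[0, 0, -0.397], [0.225, -0.002, 0], 0.085], [[0, 0, -0.397], [0.265, 0.023, 0], 0.085]]}}

```text
t: 1.6
tcp_pos: [384.8, -63.6, 253.8]
orientation: [2.223, 2.217, 0.001]
contact_force: [0.8, -1.4, 0.0]
opening: 85.0
grasp_force: 0.0
```

Run:
```python
from h import *
c=camera("wrist"); cv2.imwrite("pics/w1.png",c["image"]); np.save("w1.npy",c,allow_pickle=True); print(c["eye"],sense()["tcp_pos"])
```

```text
[385.1115112   19.68681821 373.92586319] [390.19087391 -61.228689   253.95258207]
```

View pics/w1.png

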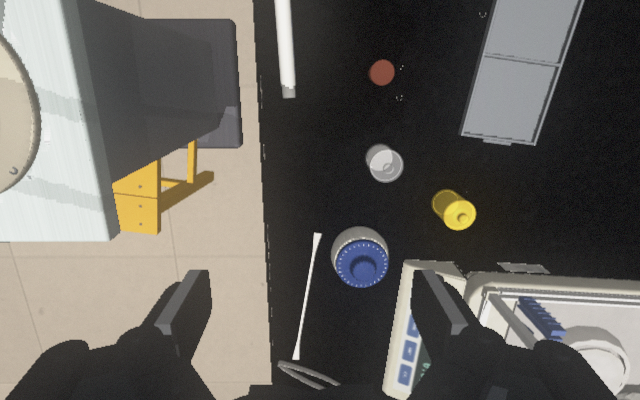

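Wrist picture: small stopper top (381,72), bottle top (386,165), yellow (460,215), short-tray near-right corner (462,135), divider from (485,53) to (561,66).

Run:
```python
from h import *
c=np.load("w1.npy",allow_pickle=True).item()
for n,u,v,z in [("small",381,72,26),("bottle top",386,165,39),("yellow",460,215,39),("tray corner",462,135,9),("corner2",538,143,9),("div a",485,53,9),("div b",561,66,9)]: print(n,onz(c,u,v,z))
print(R.from_rotvec(c["rotation"]).as_matrix()[:,2]); print(sense()["tcp_pos"]); togo(457,-60,150)
```

```text
small [450.52841424  25.17198328]
bottle top [458.06686051 -59.78845976]
yellow [ 536.71256421 -112.10025666]
tray corner [540.59709634 -35.7287037 ]
corner2 [620.370389   -44.28690811]
div a [552.04900221  42.12021974]
div b [627.32215204  30.2091253 ]
[-2.87142207e-04 -3.25003385e-01 -9.45712809e-01]
[390.19087391 -61.228689   253.95258207]
shift [0.001  0.066  0.1044] tilt [ 0.0074  0.0032 -1.    ]
tool y yaw -0.10730009313405804
```

{"method": "step_arm", "body": {"plan": [[[0, 0, 0], [0, 0.04, 0.02], 0.085], [[0, 0, 0], [0.001, 0.068, 0.06], 0.085], [[0, 0, 0], [0.001, 0.068, 0.12], 0.085], [[0, 0, 0], [0.001, 0.068, 0.17], 0.085], [[0, 0, 0], [0.001, 0.068, 0.17], 0.085]]}}

```text
t: 2.28
tcp_pos: [449.4, -64.2, 80.5]
orientation: [-2.222, -2.21, 0.007]
contact_force: [-0.2, -0.2, 0.8]
opening: 85.2
grasp_force: 0.0
```

Run:
```python
from h import *
c=camera("wrist"); cv2.imwrite("pics/w2.png",c["image"]); np.save("w2.npy",c,allow_pickle=True)
togo(458,-60,34)
```

```text
shift [0.0048 0.0065 0.0487] tilt [-3.1e-03  8.0e-04 -1.0e+00]
tool y yaw -0.29396117316541037
```

View pics/w2.png

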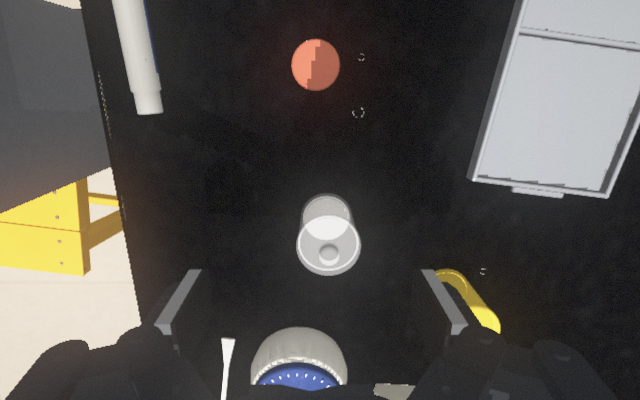

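The bottle stands between the fingers, shoulder centre about (329,245); the yellow one is clear of the right finger.

Run:
```python
from h import *
c=np.load("w2.npy",allow_pickle=True).item()
print(onz(c,329,245,39),onz(c,315,64,26),onz(c,329,255,55)); togo(458,-60,34)
```

```text
[458.42280126 -60.3553154 ] [451.58113938  25.5997885 ] [457.75521232 -57.62063576]
shift [0.0048 0.0065 0.0487] tilt [-3.1e-03  8.0e-04 -1.0e+00]
tool y yaw -0.29396117316541037
```

{"method": "step_arm", "body": {"plan": [[[0, 0, 0], [0.005, 0.003, 0.03], 0.085], [[0, 0, 0], [0.005, 0.003, 0.049], 0.085], [[0, 0, 0], [0.005, 0.003, 0.049], 0.085], [[0, 0, 0], [0.005, 0.003, 0.049], 0.03], [[0, 0, 0], [0.005, 0.003, 0.049], 0.02]], "newtons": 25}}

```text
t: 2.95
tcp_pos: [456.7, -60.3, 35.8]
orientation: [2.225, 2.214, 0.002]
contact_force: [-0.3, -0.6, 0.4]
opening: 51.1
grasp_force: 0.0
```

{"method": "step_arm", "body": {"plan": [[[0, 0, 0], [0, 0, 0], 0.02], [[0, 0, 0], [0, 0, 0], 0.02], [[0, 0, 0], [0, 0, 0], 0.02], [[0, 0, 0], [0, 0, 0], 0.02]]}}

```text
t: 3.45
tcp_pos: [456.3, -60.2, 35.1]
orientation: [2.226, 2.215, 0.001]
contact_force: [-0.5, -1.2, 6.8]
opening: 30.6
grasp_force: 24.3
```

{"method": "step_arm", "body": {"plan": [[[0, 0, 0], [0, 0, -0.05], 0.02], [[0, 0, 0], [0, 0, -0.1], 0.02], [[0, 0, 0], [0.05, 0.02, -0.1], 0.02], [[0, 0, 0], [0.1, 0.04, -0.1], 0.02], [[0, 0, 0], [0.15, 0.06, -0.1], 0.02]]}}

```text
t: 4.08
tcp_pos: [516.6, 91.1, 134.4]
orientation: [2.227, 2.215, -0.0]
contact_force: [0.7, -0.9, 0.0]
opening: 30.4
grasp_force: 25.0
```

{"method": "step_arm", "body": {"plan": [[[0, 0, 0], [0.05, 0.02, 0], 0.02], [[0, 0, 0], [0.1, 0.04, 0], 0.02], [[0, 0, 0], [0.132, 0.05, 0], 0.02], [[0, 0, 0], [0.132, 0.05, 0], 0.02], [[0, 0, 0], [0.132, 0.05, 0], 0.02]]}}

```text
t: 4.7
tcp_pos: [566.1, 221.0, 133.7]
orientation: [-2.226, -2.216, 0.003]
contact_force: [0.5, -0.2, -0.3]
opening: 30.6
grasp_force: 25.0
```

Run:
```python
from h import *
togo(567,222,41)
c=camera("wrist"); cv2.imwrite("pics/w3.png",c["image"]); np.save("w3.npy",c,allow_pickle=True)
```

```text
shift [0.0011 0.0011 0.0927] tilt [-0.0017 -0.0012 -1.    ]
tool y yaw -0.264098877372685
```

View pics/w3.png

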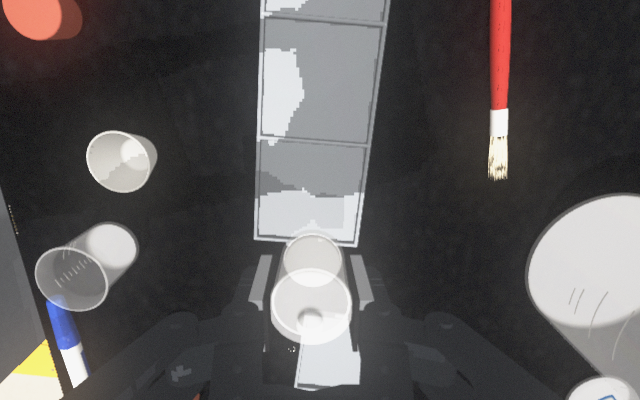

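Bottle held upright over the tray end; divider ends at (260,137) and (371,143), second divider (262,12) to (384,23), tray end at (254,240) to (357,246). Crucible rim centre (117,161), beaker rim centre (71,280).

Run:
```python
from h import *
c=np.load("w3.npy",allow_pickle=True).item()
for n,u,v,z in [("d1a",260,137,9),("d1b",371,143,9),("d2a",262,12,9),("d2b",384,23,9),("ea",254,240,9),("eb",357,246,9),("cruc",117,161,32),("beak",71,280,61),("beakbase",111,250,1)]: print(n,onz(c,u,v,z))
```

```text
d1a [531.23514952 266.24865138]
d1b [607.98786275 261.69323191]
d2a [536.50966171 343.30460442]
d2b [612.36513661 336.7115849 ]
ea [522.56874488 188.10856139]
eb [601.20104054 182.68218257]
cruc [442.29615658 255.01923986]
beak [415.78913782 185.7774299 ]
beakbase [406.81093461 176.09622992]
```

{"method": "step_arm", "body": {"plan": [[[0, 0, 0], [0.004, 0.001, 0.05], 0.02], [[0, 0, 0], [0.004, 0.001, 0.08], 0.02], [[0, 0, 0], [0.004, 0.001, 0.0935], 0.02], [[0, 0, 0], [0.004, 0.001, 0.0935], 0.02], [[0, 0, 0], [0.004, 0.001, 0.0935], 0.02]]}}

```text
t: 5.38
tcp_pos: [568.7, 225.4, 42.0]
orientation: [2.227, 2.214, 0.003]
contact_force: [0.2, 0.3, -0.5]
opening: 30.8
grasp_force: 24.7
```

{"method": "step_arm", "body": {"plan": [[[0, 0, 0], [0, 0, 0], 0.045], [[0, 0, 0], [0, 0, 0], 0.055], [[0, 0, 0], [0, 0, 0], 0.055], [[0, 0, 0], [0, 0, -0.04], 0.055], [[0, 0, 0], [0, 0, -0.09], 0.055]]}}

```text
t: 6.0
tcp_pos: [567.0, 225.3, 130.5]
orientation: [-2.226, -2.215, 0.005]
contact_force: [1.2, 0.6, -0.4]
opening: 54.8
grasp_force: 0.0
```

Run:
```python
from h import *
c=camera("wrist"); togo(451,26,90); togo(442,255,90)
```

```text
shift [-0.2013 -0.1198  0.0468] tilt [ 0.0106  0.0028 -0.9999]
tool y yaw -0.2714281416196194
shift [ 0.0276 -0.1299  0.0473] tilt [ 0.0106  0.0028 -0.9999]
tool y yaw -0.2714281416196194
```

{"method": "step_arm", "body": {"plan": [[[0, 0, 0], [0.01, -0.05, 0], 0.08], [[0, 0, 0], [0.02, -0.1, 0], 0.085], [[0, 0, 0], [0.03, -0.125, 0], 0.085], [[0, 0, 0], [0.03, -0.125, 0.03], 0.085], [[0, 0, 0], [0.03, -0.125, 0.05], 0.085]]}}

```text
t: 6.68
tcp_pos: [443.5, 256.9, 80.4]
orientation: [2.225, 2.216, 0.003]
contact_force: [0.6, 0.4, 0.0]
opening: 85.0
grasp_force: 0.0
```

{"method": "step_arm", "body": {"plan": [[[0, 0, 0], [0, 0, 0.03], 0.085], [[0, 0, 0], [0, 0, 0.049], 0.085], [[0, 0, 0], [0, 0, 0.049], 0.085], [[0, 0, 0], [0, 0, 0.049], 0.085]]}}

```text
t: 7.18
tcp_pos: [444.1, 256.6, 32.3]
orientation: [2.226, 2.215, 0.003]
contact_force: [0.7, 1.0, -0.0]
opening: 84.6
grasp_force: 0.0
```

Run:
```python
from h import *
togo(442,255,31)
c=camera("wrist"); cv2.imwrite("pics/w4.png",c["image"])
```

```text
shift [-0.0016 -0.0021  0.0013] tilt [ 1.7e-03  5.0e-04 -1.0e+00]
tool y yaw -0.27948855061721195
```

View pics/w4.png

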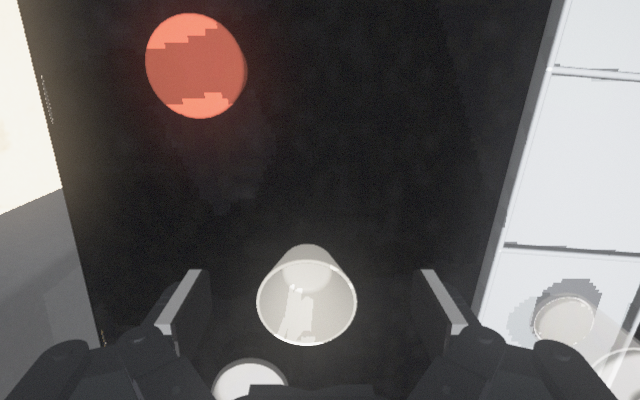

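Crucible rim (306,302) lies between the fingers; the bottle stands in its tray compartment at lower right (565,320). Closing.

{"method": "step_arm", "body": {"plan": [[[0, 0, 0], [-0.001, -0.002, 0.001], 0.05], [[0, 0, 0], [-0.001, -0.002, 0.001], 0.035], [[0, 0, 0], [-0.001, -0.002, 0.001], 0.03], [[0, 0, 0], [-0.001, -0.002, 0.001], 0.03], [[0, 0, 0], [-0.001, -0.002, 0.001], 0.03]], "newtons": 25}}

```text
t: 7.85
tcp_pos: [441.3, 255.3, 31.3]
orientation: [2.227, 2.216, 0.001]
contact_force: [-2.4, 0.1, 5.7]
opening: 38.2
grasp_force: 24.7
```

{"method": "step_arm", "body": {"plan": [[[0, 0, 0], [0, 0, 0], 0.03], [[0, 0, 0], [0, 0, -0.03], 0.03], [[0, 0, 0], [0, 0, -0.07], 0.03], [[0, 0, 0], [0, 0, -0.07], 0.03]]}}

```text
t: 8.35
tcp_pos: [443.2, 256.0, 103.3]
orientation: [2.225, 2.214, 0.01]
contact_force: [0.5, 0.6, -0.3]
opening: 38.4
grasp_force: 25.2
```

Run:
```python
from h import *
c=camera("wrist"); togo(572,302,36); togo(572,302,100)
```

```text
shift [0.0471 0.1298 0.0661] tilt [ 0.0027  0.001  -1.    ]
tool y yaw -0.2827260827688417
shift [0.0472 0.13   0.0021] tilt [ 0.0027  0.001  -1.    ]
tool y yaw -0.2827260827688417
```

{"method": "step_arm", "body": {"plan": [[[0, 0, 0], [0.016, 0.045, 0], 0.03], [[0, 0, 0], [0.032, 0.09, 0], 0.03], [[0, 0, 0], [0.047, 0.129, 0], 0.03], [[0, 0, 0], [0.047, 0.129, 0], 0.03], [[0, 0, 0], [0.047, 0.129, 0.04], 0.03]]}}

```text
t: 9.02
tcp_pos: [571.5, 302.0, 61.3]
orientation: [2.226, 2.215, 0.005]
contact_force: [-0.2, 0.4, -0.8]
opening: 38.2
grasp_force: 25.3
```

{"method": "step_arm", "body": {"plan": [[[0, 0, 0], [0, 0, 0.015], 0.03], [[0, 0, 0], [0, 0, 0.0255], 0.03], [[0, 0, 0], [0, 0, 0.0255], 0.03], [[0, 0, 0], [0, 0, 0.0255], 0.03]]}}

```text
t: 9.52
tcp_pos: [570.5, 301.6, 35.8]
orientation: [2.227, 2.216, 0.001]
contact_force: [0.7, -0.4, -0.6]
opening: 37.8
grasp_force: 26.0
```

Run:
```python
from h import *
c=camera("wrist"); cv2.imwrite("pics/w5.png",c["image"]);togo(572,302,36)
```

```text
shift [ 0.0004  0.0015 -0.0002] tilt [ 9.e-04  3.e-04 -1.e+00]
tool y yaw -0.28217786693723307
```

View pics/w5.png

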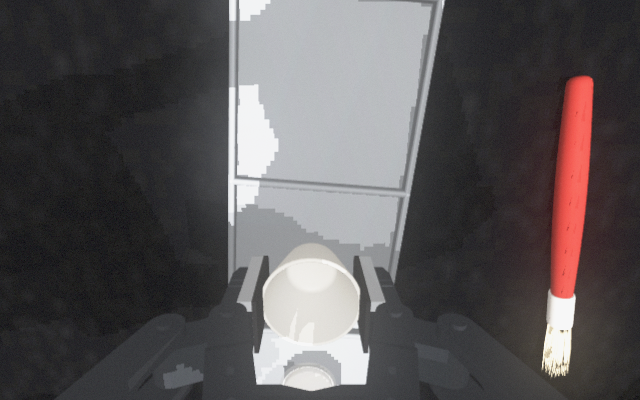

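The crucible is upright inside the middle compartment. Release and on to the large stopper.

{"method": "step_arm", "body": {"plan": [[[0, 0, 0], [0, 0, 0], 0.055], [[0, 0, 0], [0, 0, 0], 0.055], [[0, 0, 0], [0, 0, 0], 0.055], [[0, 0, 0], [0, 0, -0.04], 0.055], [[0, 0, 0], [0, 0, -0.07], 0.06]]}}

```text
t: 10.2
tcp_pos: [570.5, 301.6, 106.3]
orientation: [2.227, 2.216, 0.0]
contact_force: [0.3, 0.2, 0.2]
opening: 60.0
grasp_force: 0.0
```

{"method": "step_arm", "body": {"plan": [[[0, 0, 0], [0.01, -0.05, 0], 0.085], [[0, 0, 0], [0.025, -0.1, 0], 0.085], [[0, 0, 0], [0.04, -0.15, 0], 0.085], [[0, 0, 0], [0.041, -0.166, 0.02], 0.085], [[0, 0, 0], [0.041, -0.166, 0.04], 0.085]]}}

```text
t: 10.82
tcp_pos: [402.7, 343.6, 65.4]
orientation: [-2.225, -2.218, -0.0]
contact_force: [-0.3, 0.8, -0.3]
opening: 85.1
grasp_force: 0.0
```

Run:
```python
from h import *
togo(405,343,28)
c=camera("wrist"); cv2.imwrite("pics/w6.png",c["image"]);np.save("w6.npy",c,allow_pickle=True)
m=cv2.inRange(cv2.cvtColor(c["image"],cv2.COLOR_BGR2HSV),(0,120,90),(12,255,255)); n,l,st,ce=cv2.connectedComponentsWithStats(m)
for i in range(1,n):
    if st[i,4]>300: print(st[i],ce[i],onz(c,*ce[i],26))
```

```text
shift [-0.0006  0.0023  0.0374] tilt [ 1.e-04  2.e-04 -1.e+00]
tool y yaw -0.17729352783674562
[ 283  212   66   70 3502] [315.59765848 247.85351228] [405.28608171 346.82252112]
```

{"method": "step_arm", "body": {"plan": [[[0, 0, 0], [0.002, 0.002, 0.02], 0.085], [[0, 0, 0], [0.002, 0.002, 0.037], 0.085], [[0, 0, 0], [0.002, 0.002, 0.037], 0.06], [[0, 0, 0], [0.002, 0.002, 0.037], 0.04], [[0, 0, 0], [0.002, 0.002, 0.037], 0.025]], "newtons": 25}}

```text
t: 11.5
tcp_pos: [407.1, 345.6, 29.2]
orientation: [2.227, 2.215, 0.003]
contact_force: [-0.4, -0.1, 4.8]
opening: 31.5
grasp_force: 12.1
```

{"method": "step_arm", "body": {"plan": [[[0, 0, 0], [0, 0, 0], 0.02], [[0, 0, 0], [0, 0, 0], 0.02], [[0, 0, 0], [0, 0, 0], 0.02], [[0, 0, 0], [0, 0, -0.05], 0.02], [[0, 0, 0], [0, 0, -0.1], 0.02]]}}

```text
t: 12.12
tcp_pos: [406.0, 345.0, 128.8]
orientation: [-2.227, -2.215, 0.003]
contact_force: [0.6, -0.7, 0.0]
opening: 30.5
grasp_force: 25.0
```

Run:
```python
from h import *
c=camera("wrist"); s=sense(); print(s["opening"],s["grasp_force"]); togo(593,75,130); cv2.imwrite("pics/w7.png",c["image"])
```

```text
30.865011773209407 25.051871010800824
shift [-0.2716  0.1848  0.0059] tilt [ 0.0094  0.0061 -0.9999]
tool y yaw -0.28053057244730717
```

View pics/w7.png

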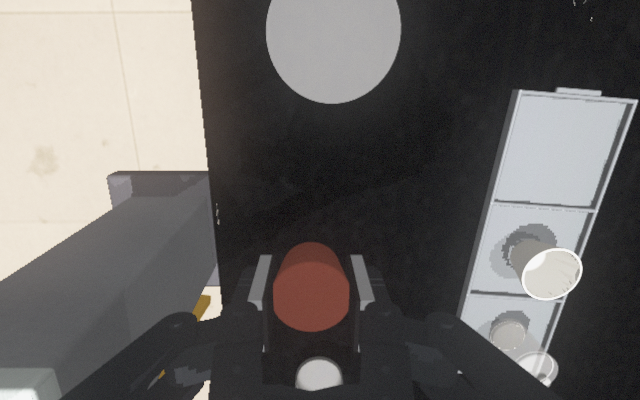

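Stopper held upright; crucible (550,272) and bottle (535,365) stand in their compartments.

{"method": "step_arm", "body": {"plan": [[[0, 0, 0], [-0.05, 0.026, 0], 0.02], [[0, 0, 0], [-0.1, 0.052, 0], 0.02], [[0, 0, 0], [-0.15, 0.078, 0], 0.02], [[0, 0, 0], [-0.2, 0.104, 0], 0.02], [[0, 0, 0], [-0.25, 0.13, 0], 0.02]]}}

```text
t: 12.8
tcp_pos: [535.8, 93.1, 128.2]
orientation: [2.227, 2.216, 0.001]
contact_force: [0.3, 0.5, 0.1]
opening: 31.3
grasp_force: 25.0
```

{"method": "step_arm", "body": {"plan": [[[0, 0, 0], [-0.05, 0.026, 0], 0.02], [[0, 0, 0], [-0.096, 0.047, 0], 0.02], [[0, 0, 0], [-0.096, 0.047, 0], 0.02], [[0, 0, 0], [-0.096, 0.047, 0.04], 0.02], [[0, 0, 0], [-0.096, 0.047, 0.06], 0.02]]}}

```text
t: 13.42
tcp_pos: [579.9, -0.6, 66.5]
orientation: [-2.225, -2.214, 0.003]
contact_force: [-0.4, -0.1, -0.4]
opening: 30.9
grasp_force: 25.0
```

Run:
```python
from h import *
camera("wrist"); c=camera("wrist"); togo(585,-2,34); cv2.imwrite("pics/w8.png",c["image"]);np.save("w8.npy",c,allow_pickle=True)
```

```text
shift [-0.0017  0.0062  0.0317] tilt [-0.0063  0.0012 -1.    ]
tool y yaw -0.2585461011445429
```

View pics/w8.png

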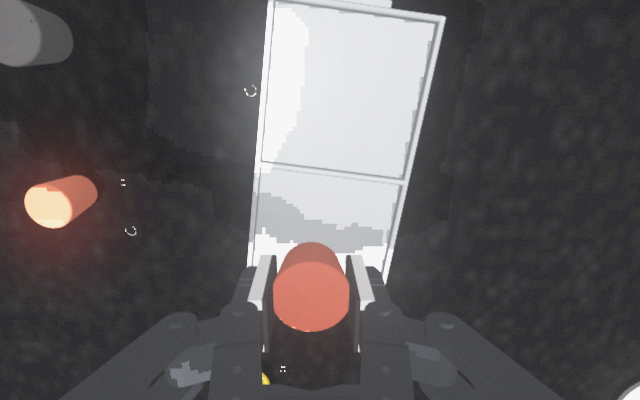

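The stopper is over the right compartment (divider (260,163)–(404,181)). Lower by 32 mm and release.

{"method": "step_arm", "body": {"plan": [[[0, 0, 0], [-0.002, 0.005, 0.02], 0.02], [[0, 0, 0], [-0.002, 0.005, 0.0325], 0.02], [[0, 0, 0], [-0.002, 0.005, 0.0325], 0.02], [[0, 0, 0], [-0.002, 0.005, 0.0325], 0.02]]}}

```text
t: 14.02
tcp_pos: [587.0, -3.4, 36.4]
orientation: [2.226, 2.216, 0.001]
contact_force: [0.6, 0.4, -0.2]
opening: 30.9
grasp_force: 25.0
```

{"method": "step_arm", "body": {"plan": [[[0, 0, 0], [0, 0, 0], 0.05], [[0, 0, 0], [0, 0, 0], 0.055], [[0, 0, 0], [0, 0, 0], 0.055], [[0, 0, 0], [0, 0, -0.04], 0.055], [[0, 0, 0], [0, 0, -0.09], 0.06]]}}

```text
t: 14.65
tcp_pos: [585.8, -3.5, 125.6]
orientation: [-2.225, -2.214, 0.003]
contact_force: [1.7, -0.6, 0.2]
opening: 60.1
grasp_force: 0.0
```

Run:
```python
from h import *
camera("wrist"); togo(451,26,70); togo(451,26,26)
```

```text
shift [ 0.0294 -0.1401  0.0619] tilt [ 0.0108 -0.0014 -0.9999]
tool y yaw -0.28324339095439516
shift [ 0.0294 -0.1406  0.1059] tilt [ 0.0108 -0.0014 -0.9999]
tool y yaw -0.28324339095439516
```

{"method": "step_arm", "body": {"plan": [[[0, 0, 0], [0.01, -0.05, 0], 0.06], [[0, 0, 0], [0.02, -0.1, 0], 0.06], [[0, 0, 0], [0.03, -0.135, 0], 0.06], [[0, 0, 0], [0.03, -0.135, 0.03], 0.06], [[0, 0, 0], [0.03, -0.135, 0.06], 0.06]]}}

```text
t: 15.32
tcp_pos: [452.1, 27.2, 65.9]
orientation: [2.225, 2.214, 0.003]
contact_force: [0.2, -0.5, -0.2]
opening: 59.8
grasp_force: 0.0
```

Run:
```python
from h import *
camera("wrist");c=camera("wrist"); togo(451,26,27)
m=cv2.inRange(cv2.cvtColor(c["image"],cv2.COLOR_BGR2HSV),(0,90,90),(14,255,255)); n,l,st,ce=cv2.connectedComponentsWithStats(m)
for i in range(1,n):
    if st[i,4]>300: print(st[i],ce[i],onz(c,*ce[i],24))
```

```text
shift [-0.0013  0.0018  0.0368] tilt [-5.7e-03  5.0e-04 -1.0e+00]
tool y yaw -0.28713431563709296
[ 293  224   45   55 1906] [314.96956978 252.33735572] [451.47771188  28.48265812]
[ 526  269   87   74 4305] [569.46829268 306.39860627] [585.40043188  -3.65985774]
```

{"method": "step_arm", "body": {"plan": [[[0, 0, 0], [0, 0, 0.02], 0.06], [[0, 0, 0], [0, 0, 0.0385], 0.06], [[0, 0, 0], [0, 0, 0.0385], 0.04], [[0, 0, 0], [0, 0, 0.0385], 0.02], [[0, 0, 0], [0, 0, 0.0385], 0.012]]}}

```text
t: 16.05
tcp_pos: [452.7, 27.0, 28.3]
orientation: [2.226, 2.215, 0.002]
contact_force: [-0.2, 0.8, 0.8]
opening: 20.2
grasp_force: 24.4
```

{"method": "step_arm", "body": {"plan": [[[0, 0, 0], [0, 0, 0], 0.01], [[0, 0, 0], [0, 0, 0], 0.01], [[0, 0, 0], [0, 0, 0], 0.01], [[0, 0, 0], [0, 0, -0.05], 0.01], [[0, 0, 0], [0, 0, -0.1], 0.01]]}}

```text
t: 16.68
tcp_pos: [451.3, 27.2, 128.1]
orientation: [-2.226, -2.215, 0.002]
contact_force: [0.8, 0.7, -0.0]
opening: 20.6
grasp_force: 24.9
```

Run:
```python
from h import *
camera("wrist"); s=sense(); print(s["opening"],s["grasp_force"]); togo(577,378.5,125)
```

```text
20.5982214352141 24.8951377090998
shift [0.3522 0.1197 0.0102] tilt [ 0.0108 -0.001  -0.9999]
tool y yaw -0.2719738052148392
```

{"method": "step_arm", "body": {"plan": [[[0, 0, 0], [0.05, 0.018, 0], 0.01], [[0, 0, 0], [0.1, 0.036, 0], 0.01], [[0, 0, 0], [0.15, 0.054, 0], 0.01], [[0, 0, 0], [0.2, 0.072, 0], 0.01], [[0, 0, 0], [0.25, 0.09, 0], 0.01]]}}

```text
t: 17.35
tcp_pos: [543.4, 278.3, 126.9]
orientation: [2.227, 2.216, -0.0]
contact_force: [1.7, -1.3, -0.3]
opening: 20.7
grasp_force: 24.9
```

{"method": "step_arm", "body": {"plan": [[[0, 0, 0], [0.05, 0.018, 0], 0.01], [[0, 0, 0], [0.101, 0.034, 0], 0.01], [[0, 0, 0], [0.101, 0.034, 0], 0.01], [[0, 0, 0], [0.101, 0.034, 0.04], 0.01], [[0, 0, 0], [0.101, 0.034, 0.06], 0.01]]}}

```text
t: 17.98
tcp_pos: [575.9, 375.8, 64.9]
orientation: [-2.226, -2.215, 0.007]
contact_force: [-0.1, 0.2, -0.4]
opening: 20.2
grasp_force: 24.9
```

Run:
```python
from h import *
camera("wrist"); c=camera("wrist"); s=sense(); print(s["opening"],s["grasp_force"]); togo(577,378.5,32); cv2.imwrite("pics/w9.png",c["image"])
```

```text
20.39533526276126 24.902067789807916
shift [0.0033 0.002  0.032 ] tilt [-0.0065 -0.0039 -1.    ]
tool y yaw -0.31226762116570683
```

View pics/w9.png

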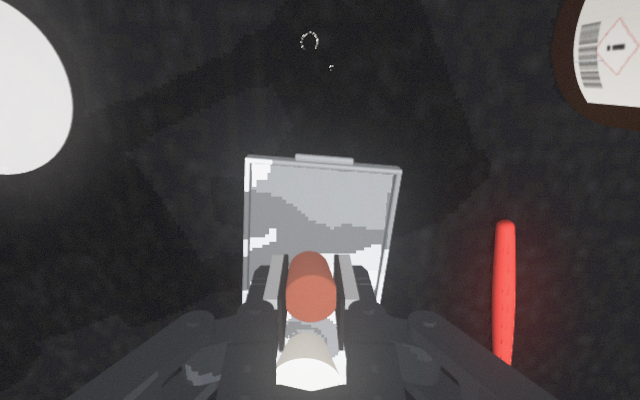

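The small stopper is over the left end compartment. Lower and release.

{"method": "step_arm", "body": {"plan": [[[0, 0, 0], [0.002, 0.001, 0.02], 0.01], [[0, 0, 0], [0.002, 0.001, 0.0325], 0.01], [[0, 0, 0], [0.002, 0.001, 0.0325], 0.01], [[0, 0, 0], [0.002, 0.001, 0.0325], 0.01]]}}

```text
t: 18.58
tcp_pos: [579.0, 379.6, 35.2]
orientation: [2.227, 2.216, 0.001]
contact_force: [0.2, 0.1, -0.7]
opening: 20.3
grasp_force: 24.9
```

{"method": "step_arm", "body": {"plan": [[[0, 0, 0], [0, 0, 0], 0.038], [[0, 0, 0], [0, 0, 0], 0.038], [[0, 0, 0], [0, 0, 0], 0.038], [[0, 0, 0], [0, 0, -0.04], 0.038], [[0, 0, 0], [0, 0, -0.09], 0.05]]}}

```text
t: 19.2
tcp_pos: [577.8, 379.0, 124.3]
orientation: [-2.226, -2.215, 0.005]
contact_force: [0.2, 1.5, 0.3]
opening: 50.1
grasp_force: 0.0
```

Run:
```python
from h import *
camera("wrist"); togo(411,182,120)
```

```text
shift [-0.2001 -0.1699  0.0106] tilt [ 0.0101  0.0052 -0.9999]
tool y yaw -0.2819374773445105
```

{"method": "step_arm", "body": {"plan": [[[0, 0, 0], [-0.04, -0.033, 0], 0.07], [[0, 0, 0], [-0.08, -0.066, 0], 0.085], [[0, 0, 0], [-0.12, -0.1, 0], 0.085], [[0, 0, 0], [-0.16, -0.133, 0], 0.085], [[0, 0, 0], [-0.197, -0.165, 0], 0.085]]}}

```text
t: 19.88
tcp_pos: [411.5, 182.1, 124.9]
orientation: [2.226, 2.216, 0.001]
contact_force: [0.0, -0.4, 0.0]
opening: 85.1
grasp_force: 0.0
```

{"method": "step_arm", "body": {"plan": [[[0, 0, 0], [0, 0, 0], 0.085], [[0, 0, 0], [0, 0, 0], 0.085]]}}

```text
t: 20.12
tcp_pos: [413.9, 183.7, 125.4]
orientation: [2.227, 2.214, 0.004]
contact_force: [0.2, -0.4, -0.2]
opening: 84.5
grasp_force: 0.0
```

Run:
```python
from h import *
camera("wrist"); c=camera("wrist"); togo(411,182,26); cv2.imwrite("pics/w10.png",c["image"]);np.save("w10.npy",c,allow_pickle=True)
```

```text
shift [-0.0022 -0.0034  0.0991] tilt [ 2.1e-03  7.0e-04 -1.0e+00]
tool y yaw -0.2641805979259368
```

View pics/w10.png

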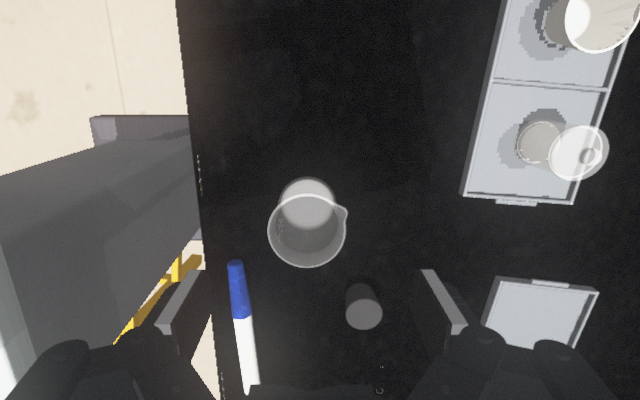

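Beaker rim centre (307,230), foot (307,203), spout to upper right; the black stopper at (363,306) untouched, bottle and crucible standing in their compartments.

Run:
```python
from h import *
c=np.load("w10.npy",allow_pickle=True).item()
print(onz(c,307,230,61),onz(c,307,203,2),onz(c,363,310,26)); print(sense()["tcp_pos"])
```

```text
[412.39398532 186.00695457] [411.89395598 181.5483351 ] [452.4913306  106.42132302]
[414.22759247 184.10012581 125.15275286]
```

{"method": "step_arm", "body": {"plan": [[[0, 0, 0], [-0.002, -0.003, 0.04], 0.085], [[0, 0, 0], [-0.002, -0.003, 0.07], 0.085], [[0, 0, 0], [-0.002, -0.003, 0.097], 0.085], [[0, 0, 0], [-0.002, -0.003, 0.097], 0.085], [[0, 0, 0], [-0.002, -0.003, 0.097], 0.085]]}}

```text
t: 20.85
tcp_pos: [410.8, 181.9, 28.2]
orientation: [2.226, 2.216, 0.002]
contact_force: [0.6, -0.3, -0.4]
opening: 84.9
grasp_force: 0.0
```

{"method": "step_arm", "body": {"plan": [[[0, 0, 0], [0.002, 0.001, 0], 0.07], [[0, 0, 0], [0.002, 0.001, 0], 0.05], [[0, 0, 0], [0.002, 0.001, 0], 0.035], [[0, 0, 0], [0.002, 0.001, 0], 0.035], [[0, 0, 0], [0.002, 0.001, 0], 0.035]], "newtons": 25}}

```text
t: 21.48
tcp_pos: [411.6, 183.7, 29.0]
orientation: [2.226, 2.215, 0.004]
contact_force: [-0.4, -0.1, 8.0]
opening: 41.2
grasp_force: 14.5
```

{"method": "step_arm", "body": {"plan": [[[0, 0, 0], [0, 0, 0], 0.035], [[0, 0, 0], [0, 0, -0.03], 0.035], [[0, 0, 0], [0, 0, -0.06], 0.035], [[0, 0, 0], [0, 0, -0.1], 0.035], [[0, 0, 0], [0, 0, -0.1], 0.035]]}}

```text
t: 22.1
tcp_pos: [412.8, 183.9, 130.7]
orientation: [2.224, 2.213, 0.01]
contact_force: [0.1, 0.1, 0.1]
opening: 41.6
grasp_force: 17.0
```

Run:
```python
from h import *
camera("wrist"); s=sense(); print(s["opening"],s["grasp_force"]); togo(594,74,130)
```

```text
41.25503290191695 17.04324832045245
shift [-0.1086  0.1831 -0.0005] tilt [ 3.4e-03  8.0e-04 -1.0e+00]
tool y yaw -0.28925604919812087
```

{"method": "step_arm", "body": {"plan": [[[0, 0, 0], [-0.025, 0.042, 0], 0.035], [[0, 0, 0], [-0.05, 0.084, 0], 0.035], [[0, 0, 0], [-0.08, 0.135, 0], 0.035], [[0, 0, 0], [-0.1, 0.168, 0], 0.035], [[0, 0, 0], [-0.109, 0.182, 0], 0.035]]}}

```text
t: 22.78
tcp_pos: [592.8, 72.1, 125.9]
orientation: [-2.228, -2.213, 0.003]
contact_force: [0.1, -0.7, -0.7]
opening: 41.2
grasp_force: 17.1
```

{"method": "step_arm", "body": {"plan": [[[0, 0, 0], [0, 0, 0], 0.035], [[0, 0, 0], [0, 0, 0.03], 0.035], [[0, 0, 0], [0, 0, 0.06], 0.035], [[0, 0, 0], [0, 0, 0.06], 0.035]]}}

```text
t: 23.28
tcp_pos: [588.0, 74.6, 65.6]
orientation: [-2.222, -2.213, 0.008]
contact_force: [-0.1, 0.4, -0.4]
opening: 40.5
grasp_force: 17.1
```

Run:
```python
from h import *
c=camera("wrist"); s=sense(); print(s["opening"],s["grasp_force"]); togo(594,74,33); cv2.imwrite("pics/w11.png",c["image"])
```

```text
41.36678497561775 17.1390172545091
shift [-0.0004  0.0043  0.0342] tilt [-3.8e-03  2.0e-04 -1.0e+00]
tool y yaw -0.22404087283117693
```

View pics/w11.png

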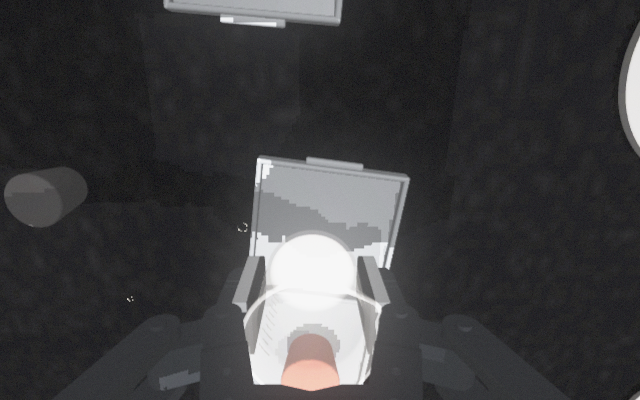

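The beaker is upright over the left compartment, with the large stopper visible behind it in the right one. Lower and release.

{"method": "step_arm", "body": {"plan": [[[0, 0, 0], [0, 0.003, 0.018], 0.035], [[0, 0, 0], [0, 0.003, 0.033], 0.035], [[0, 0, 0], [0, 0.003, 0.033], 0.035], [[0, 0, 0], [0, 0.003, 0.033], 0.035]]}}

```text
t: 23.82
tcp_pos: [594.9, 73.3, 34.7]
orientation: [-2.227, -2.215, 0.001]
contact_force: [0.1, 0.7, 0.1]
opening: 41.2
grasp_force: 18.6
```

{"method": "step_arm", "body": {"plan": [[[0, 0, 0], [0, 0, 0], 0.06], [[0, 0, 0], [0, 0, 0], 0.065], [[0, 0, 0], [0, 0, 0], 0.065], [[0, 0, 0], [0, 0, -0.04], 0.065], [[0, 0, 0], [0, 0, -0.09], 0.065]]}}

```text
t: 24.45
tcp_pos: [594.2, 73.4, 124.6]
orientation: [-2.225, -2.214, 0.004]
contact_force: [0.5, 0.3, 0.6]
opening: 64.8
grasp_force: 0.0
```

{"method": "step_arm", "body": {"plan": [[[0, 0, 0], [0, -0.05, -0.05], 0.065], [[0, 0, 0], [0, -0.1, -0.1], 0.065], [[0, 0, 0], [0, -0.15, -0.12], 0.065], [[0, 0, 0], [0, -0.2, -0.12], 0.065], [[0, 0, 0], [0, -0.25, -0.12], 0.065]]}}

```text
t: 25.08
tcp_pos: [343.2, 74.7, 245.4]
orientation: [2.226, 2.215, 0.002]
contact_force: [0.5, -0.0, 0.7]
opening: 65.0
grasp_force: 0.0
```

Run:
```python
from h import *
for i in range(8): camera("wrist")
a=camera("scene")["image"]; b=camera("side")["image"]
A=cv2.resize(a[130:270,210:440],None,fx=2.6,fy=2.6,interpolation=cv2.INTER_CUBIC); B=cv2.resize(b[150:310,240:450],(598,400))[:, :]
cv2.imwrite("pics/end.png",cv2.resize(np.vstack([A,B[:,:]]),None,fx=.78,fy=.78)); print(sense()["tcp_pos"],sense()["t"])
```

```text
[346.15885378  74.59280369 244.61066175] 25.575
```

View pics/end.png

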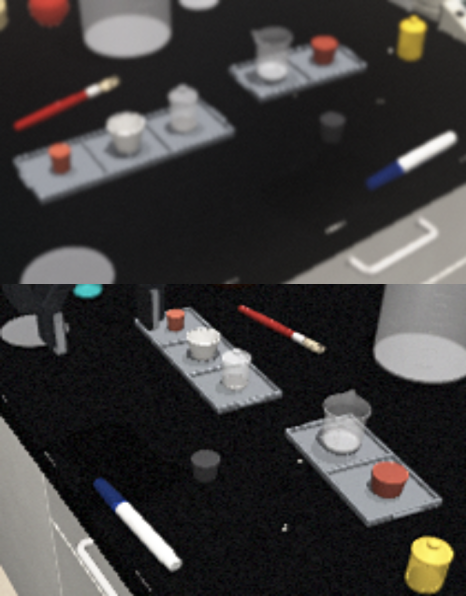

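Both views show all five pieces upright in their compartments: small stopper (60,158), crucible (125,133), bottle (183,110), beaker (271,57) and large stopper (323,50). The black stopper (332,127) has not moved and the arm is clear.

```bash
python3 -c "
from bench import *
print(hand_in())"
```

```text
the job is handed in; nothing more can be done
None
```

Both kits are made up and handed in at about 26 s on the robot's clock: the final pictures show all five pieces upright in their right compartments and the black stopper where it was, but the hand-in returned no verdict.

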